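Shake grinding slugs evenly over the drying tray

TASK

Pick up the white shaker cup and shake its six steel grinding slugs out over the four-compartment drying tray so that they lie evenly: all six in the tray and no compartment left without one. Move the slugs only with the shaker, never with the fingers, and then stand the empty shaker upright in the grey ring holder, fully down. Do not disturb the bottle, the jar and the grey case.

Things in the scene. Friction and masses are not known exactly. Their poses are not given: they have to be found in the camera images.
- shaker: White round shaker cup, open at the top: 66 mm outside diameter, 75 mm high, wall 3 mm, about 140 g, starting upright on the bench with the six slugs inside. Origin: centre of its underside, z up along the cup. Four short fins inside the wall (8 mm deep, 45 mm high), at 45, 135, 225, 315 degrees from its x axis, part the ledge round its floor into +x, +y, -x, -y sectors (2, 1, 2, 1 slugs).
- shaker_hole (a point): Top centre of the 27 mm hole through the shaker's 4 mm floor, 4 mm above the underside. The ledge left around it (16.5 mm wide, slick, friction 0.28 to 0.42) carries the slugs when level and moved smoothly. Leaning the cup 30 to 40 degrees with one sector uppermost drops that sector's slugs through the hole; fins hold the others until their side is raised. Rock to free any that stick.
- shaker_grip (a point): Point on the shaker's axis 55 mm above its underside: a good place for the TCP when gripping across the diameter from above (any yaw; 25 N holds well). Axes as the shaker.
- slug1: Steel grinding slug 1: plain cylinder, 13 mm diameter, 10 mm long, about 10 g, starting flat on the shaker's ledge in the sector at the shaker's +x side, 21 or 22 mm from the cup's axis. Origin: its centre; z along its axis. All six are alike.
- slug2: Steel grinding slug 2: plain cylinder, 13 mm diameter, 10 mm long, about 10 g, starting flat on the shaker's ledge in the sector at the shaker's +x side, 21 or 22 mm from the cup's axis. Origin: its centre; z along its axis. All six are alike.
- slug3: Steel grinding slug 3: plain cylinder, 13 mm diameter, 10 mm long, about 10 g, starting flat on the shaker's ledge in the sector at the shaker's +y side, 21 or 22 mm from the cup's axis. Origin: its centre; z along its axis. All six are alike.
- slug4: Steel grinding slug 4: plain cylinder, 13 mm diameter, 10 mm long, about 10 g, starting flat on the shaker's ledge in the sector at the shaker's -x side, 21 or 22 mm from the cup's axis. Origin: its centre; z along its axis. All six are alike.
- slug5: Steel grinding slug 5: plain cylinder, 13 mm diameter, 10 mm long, about 10 g, starting flat on the shaker's ledge in the sector at the shaker's -x side, 21 or 22 mm from the cup's axis. Origin: its centre; z along its axis. All six are alike.
- slug6: Steel grinding slug 6: plain cylinder, 13 mm diameter, 10 mm long, about 10 g, starting flat on the shaker's ledge in the sector at the shaker's -y side, 21 or 22 mm from the cup's axis. Origin: its centre; z along its axis. All six are alike.
- tray: Square white drying tray fixed to the bench, 180 x 180 mm, 25 mm high, walls and floor 4 mm, with two crossing dividers (4 mm thick, tops 22 mm above the bench) along its x and y axes that make four equal compartments, each 84 x 84 mm inside, centred 44 mm from the tray's centre in both x and y. Origin: centre of its underside, axes along its sides.
- ring: Low grey ring holder fixed to the bench: round wall 84 mm outside and 74 mm inside diameter, 26 mm high, with a closed floor 5 mm thick and two flat feet at its sides. Origin: centre of its underside. The standing shaker's underside rests 5 mm above this origin.
- bottle: Bystander: small clear plastic bottle with blue cap, 54 mm diameter, 105 mm high; origin at the centre of its underside.
- jar: Bystander: glass jar with metal lid, 60 mm diameter, 85 mm high; origin at the centre of its underside.
- case: Bystander: grey plastic case, 89 x 99 x 57 mm high; origin at the centre of its underside.

How it is judged:
By the outcome, as a careful person would: the job done as asked, in the order asked, and still so for the second after the job is handed in, with the robot touching nothing.
It also fails if it takes over 72 s, if anything falls off the work surface, if the arm or the gripper's body presses on something with over 40 N, if the wrist force passes 120 N, or if a joint passes its speed limit or range.

ROBOT

A 7-joint arm with a two-finger parallel gripper is mounted at the origin on the work surface. World frame = base frame: x ahead of the robot, y to its left, z up, the work surface at z = 0. Lengths are in m, angles in rad, forces in N, time in s.
With the tool pointing down it reaches from about 0.425 to 0.875 m from the base axis. Payload 4.7 kg.
Tool frame: the origin (TCP) lies between the finger pads, 19 mm behind the fingertips; this is the grasp point; z points along the fingers, y is the line along which they close (so a half turn about z gives the same grasp; the last joint's range is limited). The gripper opens to 87 mm and grips with 3 to 60 N. Pads are 19 mm wide; open, the fingers measure 117 mm over their backs; the gripper's body (75 mm by 190 mm) begins 51 mm behind the grasp point.
Start: joints at [1.338, 0.321, -0.07, 1.45, 0.023, 1.371, -0.057], TCP at [0.159, -0.63, 0.241] pointing down, gripper open.
Joint ranges: [-2.86, 2.86], [-0.3, 2.09], [-1.38, 1.24], [0.06, 2.45], [-1.56, 4.7], [0.09, 2.05], [-2.69, 2.69]. Speed limits (rad/s): [2.57, 2.57, 3.14, 3.14, 3.14, 3.14, 3.14].

INTERFACE

Orientations are given as a rotation vector (axis times angle).
In Python, from bench import ctrl, get_image, job gives the robot as it stands.
- The arm moves only by the shell command python3 -m crank 'ROWS' [FORCE]. ROWS is JSON, a list that holds one entry, the list of rows, each a list of 5 numbers: the shift along the tool's x, y, z in mm, then the turn about the tool's z in rad, then the closure, from -1 (fully open) to 1 (shut), so that 0 is half open. A call has 1 to 10 rows; each row shifts and turns the commanded pose from where the row before left it, along the tool's axes as they then stand; what a row does not reach is not made up. A row lasts 1/12 s, in which the tool goes at most 41.7 mm and 7.16 degrees, less where a joint would pass 70% of its speed; a pose out of reach is approached as far as the arm can. A call with a gripper value outside its range is refused whole. The fingers move at their own pace and stop on an object; FORCE is the grip in N (left out, the last holds). Time passes only in rows, so rows that do not move let the fingers close. It gives the time, the measured TCP pose, the force, the opening and the grip force at its end, in the units of the state.
- ctrl.get_state(): the state, without advancing time (a new reading comes with each control period).
- get_image(name): name is "scene" or "top"; returns a dict with "pixels" (420x560x3 uint8, red, green, blue), "fx", "fy", "cx", "cy" (pixels), "T" (4x4, takes a point from camera to world coordinates). Camera axes: x right, y down, z forward; pixel columns grow to the right and rows downward; lengths in m; the calibration is good to about 2 mm. A picture is of the moment at which its call begins. There is no depth.
- job.close_job(): hands the job in; it is judged then, once.
The state is a dict: "time": time; "joint_positions": joint angles; "qd": joint speeds; "joint_torque": joint torques, N m; "position": TCP position; "tool_rot": TCP orientation; "ft_force": force on the tool from outside, world axes, zero at the start; "torque": the same for the moment, N m; "grip_width": opening from 0.0 (shut) to 1.0 (fully open); "grip_force": force on a finger pad.
Only numpy, scipy, OpenCV 4.12 (cv2) and the standard library are available. Lean on these libraries where they do the work, as an engineer would, in place of code of your own. Each camera call takes 0.05 s, during which the arm holds its last target. There are 200 camera calls.

## Working session

There is one attempt and no reset: what is moved stays moved. The work goes in short steps, Python scripts to look and compute and a shell command to move; the robot and the scene stay as the last step left them, time stands still between calls to the robot, and variables do not carry over. Pictures are saved under pics/ and viewed, at most 10 in all, crops included, and the job is handed in when it is done.

```bash
mkdir -p pics; ls
cat > h.py <<'E'
import numpy as np, cv2, sys
from bench import ctrl, get_image, job
def snap(name, fn, crop=None, s=1):
    d=get_image(name); im=d["pixels"][:,:,::-1].copy()
    np.save('pics/'+fn+'.npy',d,allow_pickle=True)
    o=im if crop is None else im[crop[1]:crop[3],crop[0]:crop[2]]
    cv2.imwrite(f'pics/{fn}.png',cv2.resize(o,None,fx=s,fy=s,interpolation=cv2.INTER_CUBIC)); return d
def ray(d,u,v,z):
    T=np.array(d["T"]); r=T[:3,:3]@np.array([(u-d["cx"])/d["fx"],(v-d["cy"])/d["fy"],1.]); o=T[:3,3]
    return o+r*(z-o[2])/r[2]
def proj(d,p):
    T=np.array(d["T"]); c=T[:3,:3].T@(np.array(p)-T[:3,3]); return d["fx"]*c[0]/c[2]+d["cx"],d["fy"]*c[1]/c[2]+d["cy"]
E
python3 - <<'E'
from h import *
a=snap("top","t0"); b=snap("scene","s0")
for d in(a,b): print(d["fx"],d["cx"],d["cy"],np.round(d["T"],3).tolist())
s=ctrl.get_state(); print({k:np.round(v,3).tolist() for k,v in s.items()})
E
```

```text
pics
388.85107794889905 279.49597664451966 206.75078931827753 [[0.008, -0.991, 0.131, 0.488], [-1.0, -0.004, 0.03, -0.016], [-0.029, -0.131, -0.991, 0.808], [0.0, 0.0, 0.0, 1.0]]
505.28744724856256 281.9025802822794 207.74389815886045 [[-0.515, 0.625, -0.587, 1.305], [0.857, 0.389, -0.338, 0.401], [0.017, -0.677, -0.735, 0.921], [0.0, 0.0, 0.0, 1.0]]
{'time': 0.1, 'joint_positions': [1.338, 0.322, -0.07, 1.452, 0.023, 1.371, -0.057], 'qd': [0.001, -0.002, -0.001, -0.001, 0.002, -0.0, -0.0], 'joint_torque': [0.0, -49.257, -0.406, -31.34, -0.064, 0.04, 0.0], 'position': [0.159, -0.63, 0.24], 'tool_rot': [-3.116, -0.387, 0.001], 'ft_force': [0.152, -0.167, -0.16], 'torque': [-0.007, 0.028, -0.017], 'grip_force': 0.0, 'grip_width': 1.0}
```

View pics/t0.png

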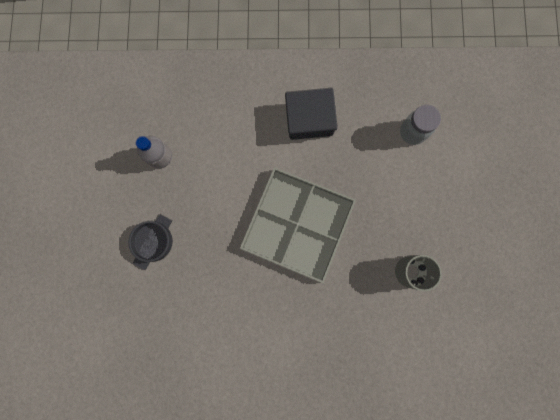

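View pics/s0.png

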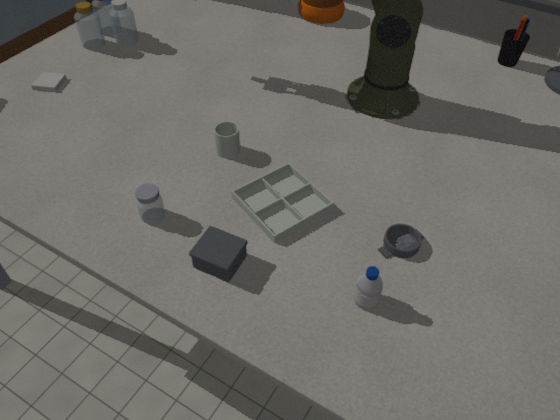

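Run:
```python
from h import *
d=np.load('pics/t0.npy',allow_pickle=True).item(); im=d["pixels"]
cv2.imwrite('pics/c0.png',cv2.resize(im[245:301,385:451,::-1],None,fx=9,fy=9,interpolation=cv2.INTER_CUBIC))
# tray: bright pixels
hsv=cv2.cvtColor(im,cv2.COLOR_RGB2HSV); g=cv2.cvtColor(im,cv2.COLOR_RGB2GRAY)
roi=np.zeros_like(g); roi[160:290,230:362]=1
m=((g>125)&(roi>0)).astype(np.uint8); 
for th in(125,140,155): print(th,((g>th)&(roi>0)).sum())
m=cv2.morphologyEx(m,cv2.MORPH_OPEN,np.ones((2,2)))
cs=max(cv2.findContours(cv2.morphologyEx(m,cv2.MORPH_CLOSE,np.ones((9,9))),cv2.RETR_EXTERNAL,2)[0],key=cv2.contourArea)
W=np.array([ray(d,p[0][0],p[0][1],.025)[:2] for p in cs],np.float32)
print('tray',cv2.minAreaRect(W))
# ring dark
roi[:]=0; roi[205:275,120:185]=1
m=((g<62)&(roi>0)).astype(np.uint8); cs=max(cv2.findContours(m,cv2.RETR_EXTERNAL,2)[0],key=cv2.contourArea)
print('ring hull px',cv2.minEnclosingCircle(cs), cv2.boundingRect(cs))
for n,u,v,z in [('ring',151,241,.026),('shaker',423,273,.075),('bottle',144,144,.105),('jar',426,119,.085),('case',311,108,.057)]: print(n,np.round(ray(d,u,v,z),3))
```

```text
125 5468
140 2
155 0
tray ((0.5804442763328552, -0.004221677780151367), (0.19542942941188812, 0.20297104120254517), 68.1161117553711)
ring hull px ((148.5, 240.5), 26.767616271972656) (131, 218, 41, 47)
ring [0.521 0.267 0.026]
shaker [ 0.463 -0.26   0.075]
bottle [0.699 0.261 0.105]
jar [ 0.754 -0.274  0.085]
case [ 0.788 -0.056  0.057]
```

View pics/c0.png

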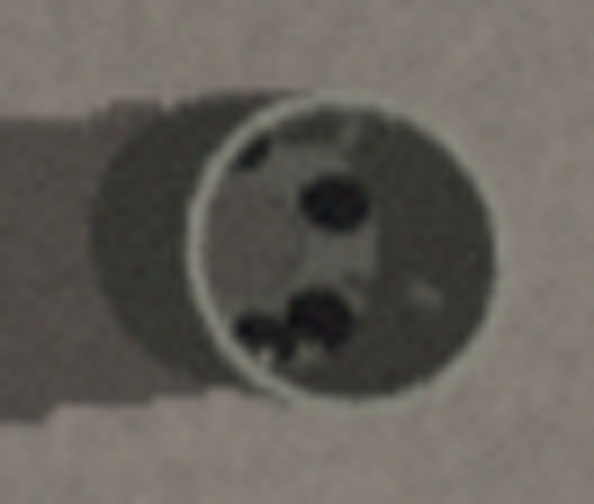

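Run:
```python
from h import *
d=np.load('pics/t0.npy',allow_pickle=True).item(); im=d["pixels"]
f=lambda u,v:(385+u/9-.5,245+v/9-.5)
c=ray(d,*f(342,250),.075); print('shaker',c, 'r',[np.round(np.linalg.norm((ray(d,*f(342+dx,250+dy),.075)-c)[:2]),4) for dx,dy in((153,0),(0,153))])
for u,v in((336,200),(320,318),(262,330),(250,152)):
    p=ray(d,*f(u,v),.014)-c; print(np.round(p[:2]*1e3,1),'r',round(np.hypot(*p[:2])*1e3,1),'ang',round(np.degrees(np.arctan2(p[1],p[0]))))
print('hole',np.round((ray(d,*f(255,240),.004)-c)*1e3,1))
cv2.imwrite('pics/c1.png',np.hstack([cv2.resize(im[165:287,235:360,::-1],(480,468),interpolation=cv2.INTER_CUBIC),cv2.resize(im[205:275,115:185,::-1],(300,468),interpolation=cv2.INTER_CUBIC)[:, :]]))
```

```text
shaker [ 0.46429648 -0.25867435  0.075     ] r [np.float64(0.0309), np.float64(0.0307)]
[  9.  -19.3] r 21.3 ang -65
[-16.9 -14.8] r 22.4 ang -139
[-19.6  -2. ] r 19.7 ang -174
[19.4 -0.8] r 19.4 ang -2
hole [ -0.3  -4.2 -71. ]
```

View pics/c1.png

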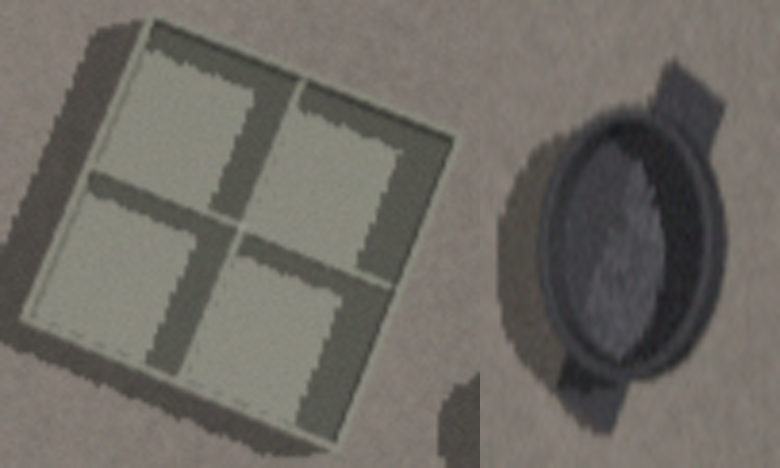

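```bash
python3 - <<'E'
from h import *
d=np.load('pics/t0.npy',allow_pickle=True).item()
P=np.array([ray(d,235+u/3.84-.5,165+v/3.84-.5,.025)[:2] for u,v in((152,20),(455,137),(338,448),(22,318))])
print(P.mean(0),[np.round((np.linalg.norm(P[i]-P[i-1]),np.degrees(np.arctan2(*(P[i]-P[i-1])[::-1]))),3) for i in range(4)])
print('ring',ray(d,150.4,240.8,.026))
E
python3 -m crank '[[[0,0,0,-0.085,-1],[0,0,0,-0.085,-1],[30,-15,0,0,-1],[36,-18,0,0,-1],[36,-18,0,0,-1],[36,-18,0,0,-1],[36,-18,0,0,-1],[36,-18,0,0,-1],[36,-18,0,0,-1]]]' 30
python3 -m crank '[[[36,-18,0,0,-1],[36,-18,0,0,-1],[36,-18,0,0,-1],[36,-18,0,0,-1],[36,-18,0,0,-1],[0,0,30,0,-1],[0,0,30,0,-1],[0,0,0,0,-1]]]'
```

```text
[ 0.55665322 -0.02918234] [array([  0.173, -22.676]), array([   0.172, -111.392]), array([  0.174, 158.853]), array([ 0.177, 68.31 ])]
ring [0.52090122 0.267898   0.026     ]
time: 0.85
position: [0.3346, -0.4164, 0.2409]
tool_rot: [-3.073, -0.65, 0.001]
ft_force: [0.3, -1.2, 0.5]
grip_width: 1.003
grip_force: 0.0
time: 1.52
position: [0.4589, -0.2605, 0.1755]
tool_rot: [-3.066, -0.652, 0.012]
ft_force: [-2.2, -0.3, -0.3]
grip_width: 1.0
grip_force: 0.0
```

```bash
python3 -m crank '[[[6,0.5,10,0,-1],[0,0,25,0,-1],[0,0,30,0,-1],[0,0,30,0,-1],[0,0,18,0,-1],[0,0,8,0,-1],[0,0,0,0,-1],[0,0,0,0,-1]]]'
```

```text
time: 2.18
position: [0.4688, -0.2619, 0.0615]
tool_rot: [3.073, 0.649, 0.002]
ft_force: [0.4, 0.3, 1.0]
grip_width: 1.0
grip_force: 0.0
```

```bash
python3 -m crank '[[[-3,-5,5,0,-1],[0,0,0,0,-1],[0,0,0,0,-0.6],[0,0,0,0,-0.55],[0,0,0,0,-0.5],[0,0,0,0,-0.45],[0,0,0,0,-0.3],[0,0,0,0,0],[0,0,0,0,0]]]' 30
python3 - <<'E'
from h import *
snap("top","t1")
E
```

```text
time: 2.93
position: [0.4634, -0.2582, 0.0557]
tool_rot: [3.073, 0.65, 0.001]
ft_force: [0.1, -0.2, 2.9]
grip_width: 0.759
grip_force: 30.0
```

```bash
python3 -m crank '[[[0,0,-5,0,0],[0,0,-10,0,0],[0,0,-12,0,0],[0,0,-10,0,0],[0,0,-5,0,0],[0,0,0,0,0]]]'
python3 -m crank '[[[4.6,-1.9,0,0,0],[9.2,-3.8,0,0,0],[13.8,-5.7,0,0,0],[18.4,-7.6,0,0,0],[23,-9.5,0,0,0],[23,-9.5,0,0,0],[23,-9.5,0,0,0],[18.4,-7.6,0,0,0],[18.4,-7.6,0,0,0],[13.8,-5.7,0,0,0]]]'
python3 -m crank '[[[9.2,-3.8,0,0,0],[4.6,-1.9,0,0,0],[0,0,0,0,0],[0,0,0,0,0],[0,0,0,0,0]]]'
python3 - <<'E'
from h import *
snap("scene","s1",(200,80,440,260),3.3)
E
```

```text
time: 3.48
position: [0.4642, -0.2584, 0.0993]
tool_rot: [3.071, 0.649, 0.004]
ft_force: [0.4, -0.1, -1.7]
grip_width: 0.754
grip_force: 30.0
time: 4.32
position: [0.5879, -0.1248, 0.0964]
tool_rot: [-3.071, -0.653, 0.0]
ft_force: [0.0, -0.3, -2.5]
grip_width: 0.757
grip_force: 30.0
time: 4.73
position: [0.5963, -0.1186, 0.0969]
tool_rot: [3.074, 0.647, -0.002]
ft_force: [0.4, -0.2, -2.5]
grip_width: 0.752
grip_force: 30.0
```

View pics/s1.png

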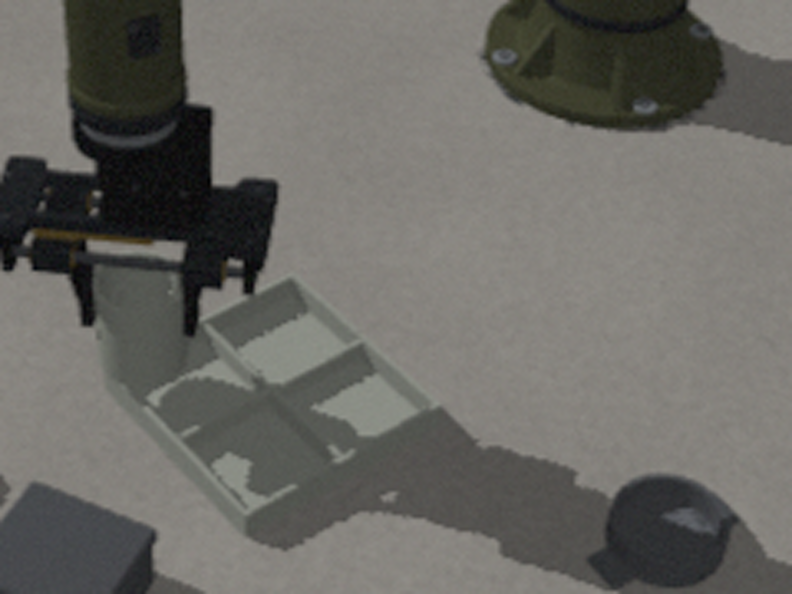

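```bash
python3 -m crank '[[[0,-34,0,0,0],[0,-24,0,0,0],[0,-16,0,0,0],[0,-8,0,0,0],[0,-3,0,0,0],[0,0,0,0,0]]]'
cat >> h.py <<'E'
C=np.array([.557,-.029])
def loc(p):  # world -> tray-diagonal (tool) axes, mm
    q=(np.array(p)[:2]-C)*1e3; return np.round([q@[.9135,.4067],q@[.4067,-.9135]],0)
def blobs(name,fn,th=48):
    d=snap(name,fn); im=d["pixels"]; g=cv2.cvtColor(im,cv2.COLOR_RGB2GRAY); m=np.zeros_like(g)
    a=np.radians(-22); c=[C+np.array([[np.cos(a),-np.sin(a)],[np.sin(a),np.cos(a)]])@np.array(k) for k in((.086,.086),(-.086,.086),(-.086,-.086),(.086,-.086))]
    cv2.fillPoly(m,[np.int32([proj(d,[*k,.008]) for k in c])],1)
    n,_,st,ce=cv2.connectedComponentsWithStats(((g<th)&(m>0)).astype(np.uint8))
    s=ctrl.get_state(); print(name,s["time"],'cup',loc(s["position"]))
    for i in range(1,n):
        if st[i,4]>8: print(st[i,4],np.round(ce[i]),'loc',loc(ray(d,*ce[i],.009)),'box',st[i,2:4])
E
python3 - <<'E'
from h import *
blobs("scene","s2"); blobs("top","t2")
d=np.load('pics/s2.npy',allow_pickle=True).item()["pixels"][80:260,200:440,::-1]; e=np.load('pics/t2.npy',allow_pickle=True).item()["pixels"][150:300,220:370,::-1]
cv2.imwrite('pics/v2.png',np.hstack([cv2.resize(d,(480,360)),cv2.resize(e,(320,360))]))
E
```

```text
time: 5.28
position: [0.5628, -0.0403, 0.0975]
tool_rot: [3.072, 0.65, 0.001]
ft_force: [-0.3, -0.1, -2.0]
grip_width: 0.752
grip_force: 30.0
scene 5.3333 cup [ 1. 14.]
45 [293. 178.] loc [-85. -17.] box [ 5 14]
top 5.3833 cup [ 1. 14.]
17 [290. 180.] loc [91. 25.] box [4 7]
3202 [288. 236.] loc [-13. -26.] box [ 73 100]
```

View pics/v2.png

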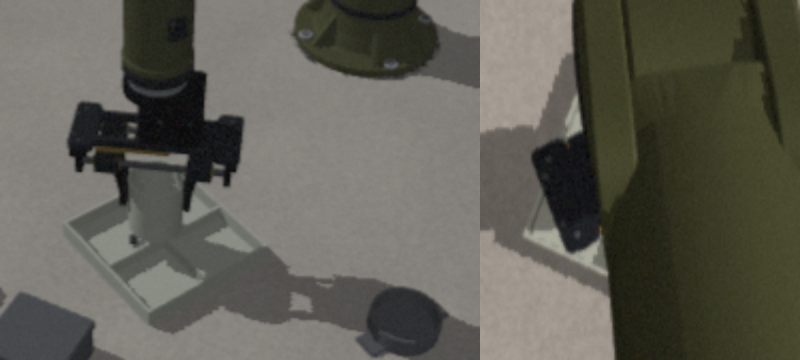

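Run:
```python
from h import *
d=np.load('pics/s2.npy',allow_pickle=True).item(); g=cv2.cvtColor(d["pixels"],cv2.COLOR_RGB2GRAY)
print(g[192:206,258:278]); print(loc(ray(d,267.5,199,.009)),[np.round(proj(d,[*C,.022])),d["cx"]])
```

```text
[[117 130 129 136 141 137 128 118 112 109 101  97  93  86  83  85  85  84
   87  85]
 [137 138 140 139 140 139 131 119 109 105 102  98  93  89  87  85  86  85
   85  88]
 [140 141 138 139 142 141 133 120 113 108 100  96  94  90  85  85  86  87
   85  89]
 [140 139 141 140 139 139 140 129 115 106 102  95  93  90  86  87  88  86
   87  87]
 [139 141 142 137 139 139 141 135 119 106 102  95  93  89  87  84  88  87
   86  87]
 [140 139 140 140 137 138 122  96  80  88  98  98  94  90  86  86  88  87
   88  87]
 [140 136 139 139 138 139 115  72  50  61  78  91  90  90  87  87  88  88
   86  87]
 [141 138 140 139 139 139 112  70  44  40  75 111 109  89  86  85  86  86
   85  88]
 [138 140 140 139 141 141 113  65  43  42  73  95  98  90 100  99  89  85
   88  87]
 [140 140 139 139 138 140 112  62  34  38  57  80  88  91 105 124 109  88
   85  83]
 [141 141 140 140 138 141 132 126 101  69  76  85 103 108 127 124 101  83
   80  82]
 [138 143 140 140 140 140 139 138 111  85  97 109 125 120 103  94  88  83
   82  82]
 [140 140 141 140 140 139 139 139 133 128 132 122 116 106  86  82  84  82
   84  82]
 [141 139 141 142 138 140 140 140 138 131 122 104  91  88  82  80  81  82
   84  81]]
[-3. 38.] [array([282., 198.]), 281.9025802822794]
```

```bash
python3 -m crank '[[[0,-4,0,0,0],[0,-8,0,0,0],[0,-12,0,0,0],[0,-16,0,0,0],[0,-18,0,0,0],[0,-18,0,0,0],[0,-15,0,0,0],[0,-11,0,0,0],[0,-7,0,0,0],[0,-3,0,0,0]]]'
python3 -m crank '[[[0,0,0,0,0],[0,0,0,0,0]]]'
cat >> h.py <<'E'
def chk(fn,th=62):
    d=snap("scene",fn); g=cv2.cvtColor(d["pixels"],cv2.COLOR_RGB2GRAY); s=ctrl.get_state(); print(s["time"],'cup',loc(s["position"]),s["position"][2])
    n,_,st,ce=cv2.connectedComponentsWithStats((g<th).astype(np.uint8))
    for i in range(1,n):
        if 5<st[i,4]<80:
            l=loc(ray(d,*ce[i],.009))
            if abs(l).sum()<130: print(st[i,4],np.round(ce[i]),'loc',l,'box',st[i,2:4])
E
python3 -c "
from h import *
chk('s3')"
```

```text
time: 6.22
position: [0.5167, 0.0642, 0.0973]
tool_rot: [3.073, 0.653, 0.0]
ft_force: [0.0, 0.7, -1.9]
grip_width: 0.754
grip_force: 30.0
time: 6.38
position: [0.5176, 0.062, 0.0973]
tool_rot: [3.073, 0.649, 0.0]
ft_force: [0.3, -0.3, -1.0]
grip_width: 0.755
grip_force: 30.0
6.4333 cup [  1. -99.] 0.0972089359614291
10 [266. 200.] loc [ 0. 40.] box [4 4]
```

```bash
python3 -m crank '[[[0,34,0,0,0],[0,24,0,0,0],[0,16,0,0,0],[0,8,0,0,0],[0,3,0,0,0],[0,0,0,0,0],[0,0,0,0,0]]]'
python3 -c "
from h import *
chk('s4')"
```

```text
time: 7.02
position: [0.5512, -0.0135, 0.0971]
tool_rot: [-3.072, -0.652, 0.001]
ft_force: [-1.1, -0.8, -1.8]
grip_width: 0.753
grip_force: 30.0
7.0667 cup [  1. -17.] 0.09716213579285787
10 [266. 200.] loc [ 0. 40.] box [4 4]
25 [305. 204.] loc [  0. -56.] box [5 6]
```

```bash
python3 -m crank '[[[4,1,0,0,0],[8,2,0,0,0],[12,2,0,0,0],[16,2,0,0,0],[16,2,0,0,0],[15,2,0,0,0],[12,2,0,0,0],[8,2,0,0,0],[4,2,0,0,0],[1,0,0,0,0]]]'
python3 -m crank '[[[0,0,0,0,0],[0,0,0,0,0]]]'
python3 -c "
from h import *
chk('s5')"
python3 -m crank '[[[-34,0,0,0,0],[-24,0,0,0,0],[-16,0,0,0,0],[-8,0,0,0,0],[-3,0,0,0,0],[0,0,0,0,0],[0,0,0,0,0]]]'
python3 -c "
from h import *
chk('s6')"
```

```text
time: 7.9
position: [0.647, 0.0086, 0.097]
tool_rot: [-3.073, -0.65, 0.0]
ft_force: [-0.2, 0.4, -1.6]
grip_width: 0.756
grip_force: 30.0
time: 8.07
position: [0.6458, 0.0082, 0.0971]
tool_rot: [3.073, 0.65, -0.001]
ft_force: [0.8, -0.6, -1.2]
grip_width: 0.76
grip_force: 30.0
8.1167 cup [96.  2.] 0.09715736992669954
time: 8.7
position: [0.5696, -0.0256, 0.0978]
tool_rot: [3.073, 0.65, 0.003]
ft_force: [0.1, -0.1, -1.2]
grip_width: 0.752
grip_force: 30.0
8.75 cup [13.  2.] 0.09764044358100998
10 [266. 200.] loc [ 0. 40.] box [4 4]
21 [305. 204.] loc [  2. -56.] box [5 5]
45 [282. 207.] loc [20. -1.] box [11  6]
```

Run:
```python
import cv2
cv2.imwrite('pics/v6.png',cv2.resize(cv2.imread('pics/s6.png')[160:245,225:345],None,fx=6.5,fy=6.5,interpolation=cv2.INTER_CUBIC))
```

```text
(no output)
```

View pics/v6.png

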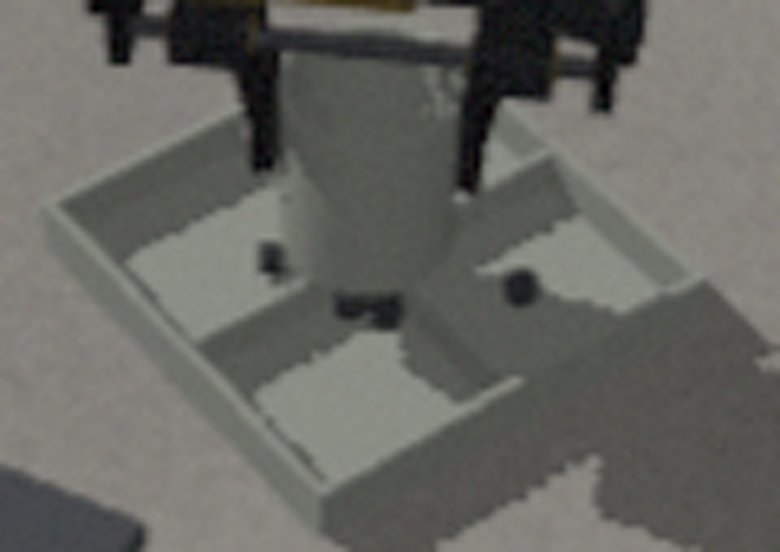

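```bash
python3 -m crank '[[[-4,0,0,0,0],[-8,0,0,0,0],[-12,0,0,0,0],[-16,0,0,0,0],[-18,0,0,0,0],[-18,0,0,0,0],[-14,0,0,0,0],[-10,0,0,0,0],[-6,0,0,0,0],[-3,0,0,0,0]]]'
python3 -m crank '[[[0,0,0,0,0],[0,0,0,0,0]]]'
python3 -c "
from h import *
chk('s7')"
```

```text
time: 9.58
position: [0.4684, -0.0706, 0.0973]
tool_rot: [3.073, 0.649, -0.0]
ft_force: [0.3, 0.1, -1.4]
grip_width: 0.753
grip_force: 30.0
time: 9.75
position: [0.4696, -0.0699, 0.0975]
tool_rot: [3.073, 0.65, 0.001]
ft_force: [0.3, 0.0, -1.6]
grip_width: 0.752
grip_force: 30.0
9.8 cup [-96.   2.] 0.0974343893558994
10 [266. 200.] loc [ 0. 40.] box [4 4]
55 [281. 206.] loc [18.  1.] box [11  8]
20 [305. 204.] loc [  2. -56.] box [5 5]
```

```bash
python3 -m crank '[[[-3,0,0,0,0],[-4,0,0,0,0],[-2,0,0,0,0],[0,0,0,0,0],[0,0,0,0,0],[34,0,0,0,0],[20,0,0,0,0],[8,0,0,0,0],[0,0,0,0,0],[0,0,0,0,0]]]'
python3 -m crank '[[[0,0,0,0,0]]]'
python3 -c "
from h import *
chk('s8')"
```

```text
time: 10.63
position: [0.5167, -0.0487, 0.0968]
tool_rot: [-3.073, -0.651, 0.003]
ft_force: [0.3, -0.6, -2.0]
grip_width: 0.756
grip_force: 30.0
time: 10.72
position: [0.5162, -0.0494, 0.0968]
tool_rot: [3.074, 0.649, -0.003]
ft_force: [-0.1, 0.1, -2.1]
grip_width: 0.758
grip_force: 30.0
10.7667 cup [-46.   2.] 0.0968894466035102
7 [291. 190.] loc [-40. -16.] box [4 4]
9 [280. 193.] loc [-29.  10.] box [3 4]
9 [267. 200.] loc [-0. 39.] box [3 4]
25 [305. 204.] loc [  0. -56.] box [5 6]
54 [281. 206.] loc [18.  1.] box [11  8]
```

```bash
python3 -m crank '[[[0,0,-6,0,0],[0,0,-12,0,0],[0,0,-16,0,0],[0,0,-16,0,0],[0,0,-14,0,0],[0,0,-8,0,0],[0,0,-3,0,0],[0,0,0,0,0]]]'
python3 - <<'E'
from h import *
chk('s9')
cv2.imwrite('pics/v9.png',cv2.resize(cv2.imread('pics/s9.png')[145:245,220:345],None,fx=5.9,fy=5.9,interpolation=cv2.INTER_CUBIC))
E
```

```text
time: 11.43
position: [0.5178, -0.049, 0.1734]
tool_rot: [3.072, 0.649, 0.003]
ft_force: [0.7, 0.8, -1.1]
grip_width: 0.757
grip_force: 30.0
11.4833 cup [-44.   2.] 0.1724319447331202
9 [280. 193.] loc [-29.  10.] box [3 4]
9 [267. 200.] loc [-0. 39.] box [3 4]
55 [281. 206.] loc [18.  1.] box [11  8]
18 [305. 204.] loc [  2. -57.] box [5 5]
```

View pics/v9.png

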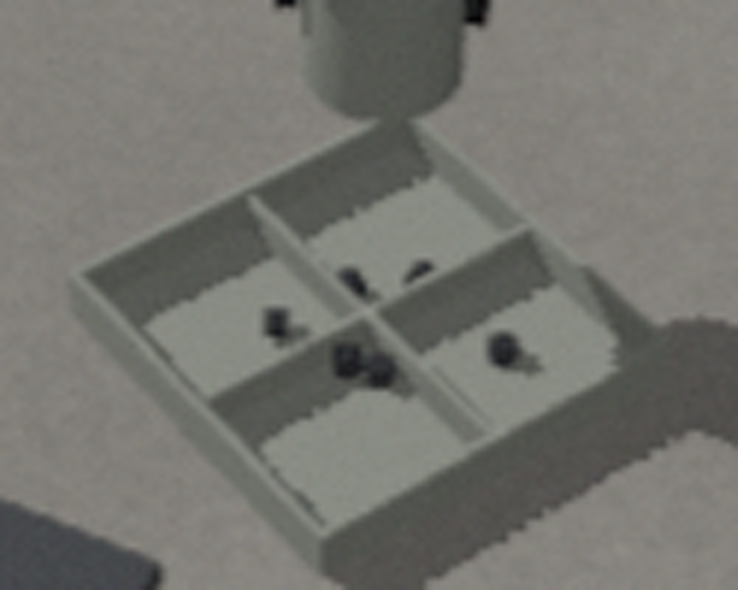

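```bash
python3 -m crank '[[[7,-15,0,0,0],[14,-31,0,0,0],[15,-33,0,0,0],[15,-33,0,0,0],[15,-33,0,0,0],[15,-33,0,0,0],[15,-33,0,0,0],[15,-33,0,0,0],[13,-28,0,0,0],[8,-16,0,0,0]]]'
python3 -m crank '[[[0,0,10,0,0],[0,0,20,0,0],[0,0,20,0,0],[0,0,15,0,0],[0,0,5,0,0],[0,0,0,0,0],[0,0,0,0,0]]]'
python3 - <<'E'
from h import *
R=np.array([.5209,.2679])
s=ctrl.get_state(); p=s["position"]; q=(R-p[:2])*1e3; print('to ring tool xy',q@[.9135,.4067],q@[.4067,-.9135],p[2])
def draw(d,c,z,r,col):
    pts=[proj(d,[c[0]+r*np.cos(a),c[1]+r*np.sin(a),z]) for a in np.linspace(0,6.283,60)]
    return pts
out=[]
for src,K,(x0,y0,x1,y1) in (('s0',None,(370,205,440,275)),('t0',None,(115,205,185,275)),('live',None,(370,165,440,275))):
    d=snap("scene","s10") if src=='live' else np.load(f'pics/{src}.npy',allow_pickle=True).item()
    f=380/(x1-x0) if src!='live' else 0
    f=3.7 if src!='live' else 3.7
    im=cv2.resize(d["pixels"][y0:y1,x0:x1,::-1],None,fx=f,fy=f,interpolation=cv2.INTER_CUBIC)
    cir=[(R,.026,.042,(0,0,255))] if src!='live' else [(p[:2],p[2]-.055,.033,(0,255,0)),(R,.026,.037,(0,0,255))]
    for c,z,r,col in cir:
        P=np.int32([((u-x0+.5)*f,(v-y0+.5)*f) for u,v in draw(d,c,z,r,col)]); cv2.polylines(im,[P],True,col,1)
    out.append(im)
h=max(o.shape[0] for o in out); cv2.imwrite('pics/v10.png',np.hstack([cv2.copyMakeBorder(o,0,h-o.shape[0],0,0,0) for o in out]))
E
```

```text
time: 12.32
position: [0.5196, 0.2725, 0.1712]
tool_rot: [-3.07, -0.656, 0.003]
ft_force: [-0.8, -0.6, -0.9]
grip_width: 0.758
grip_force: 30.0
time: 12.9
position: [0.5215, 0.2675, 0.102]
tool_rot: [3.074, 0.649, -0.001]
ft_force: [0.7, 0.2, -0.4]
grip_width: 0.754
grip_force: 30.0
to ring tool xy -0.4202164206952347 -0.5929589656007057 0.10201294415495649
```

View pics/v10.png

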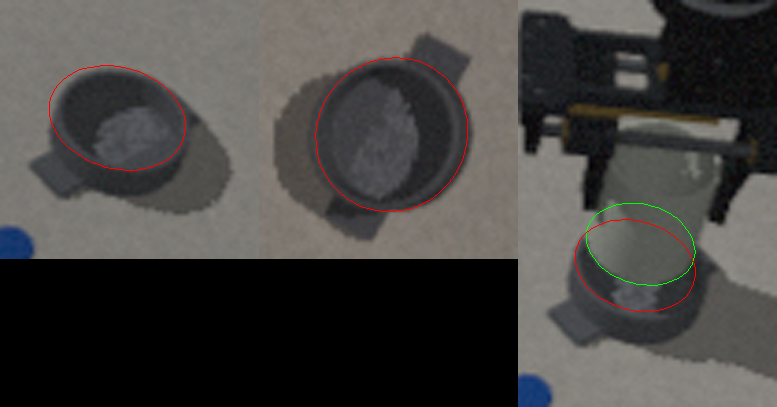

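Run:
```python
from h import *
R=np.array([.5209,.2679]); d=np.load('pics/s10.npy',allow_pickle=True).item(); g=cv2.cvtColor(d["pixels"],cv2.COLOR_RGB2GRAY)
for v in (208,214,220,226,232,236,240,244,248): print(v,g[v,382:428].tolist())
p=np.array([.5215,.2675])
for c,r,z in((p,.033,.047),(p,.033,.07),(R,.042,.026),(R,.042,.012)):
    P=np.array([proj(d,[c[0]+r*np.cos(a),c[1]+r*np.sin(a),z]) for a in np.linspace(0,6.283,90)]); print(r,z,np.round([P.min(0),P.max(0)],1).tolist(), 'rowatmin/max',P[P[:,0].argmin(),1].round(),P[P[:,0].argmax(),1].round())
```

```text
208 [136, 135, 133, 133, 131, 132, 90, 19, 14, 21, 17, 22, 50, 74, 79, 86, 90, 86, 86, 89, 87, 90, 87, 85, 88, 88, 85, 87, 86, 86, 86, 84, 83, 87, 102, 112, 94, 76, 74, 69, 72, 120, 106, 52, 28, 25]
214 [133, 135, 134, 131, 118, 75, 16, 17, 10, 19, 27, 56, 73, 72, 77, 78, 83, 87, 88, 89, 86, 86, 87, 87, 87, 89, 85, 85, 85, 81, 83, 81, 83, 84, 79, 74, 75, 71, 70, 75, 83, 84, 55, 22, 23, 17]
220 [130, 131, 128, 129, 131, 89, 12, 22, 23, 42, 70, 72, 106, 119, 112, 93, 81, 81, 84, 82, 84, 84, 88, 87, 87, 85, 86, 88, 91, 87, 87, 86, 89, 87, 87, 87, 86, 84, 84, 71, 42, 25, 21, 14, 12, 102]
226 [129, 131, 128, 130, 128, 129, 131, 130, 128, 125, 116, 115, 116, 110, 110, 108, 105, 100, 97, 89, 88, 86, 85, 87, 85, 87, 88, 87, 86, 89, 87, 87, 83, 87, 87, 81, 84, 90, 120, 129, 132, 125, 121, 120, 127, 133]
232 [126, 130, 122, 96, 76, 57, 50, 101, 120, 120, 118, 110, 109, 106, 103, 101, 95, 94, 91, 88, 90, 87, 88, 89, 85, 90, 88, 88, 88, 86, 86, 87, 88, 82, 81, 75, 64, 86, 120, 133, 133, 135, 137, 136, 133, 132]
236 [128, 125, 94, 75, 70, 50, 52, 52, 47, 69, 91, 104, 106, 101, 100, 96, 92, 90, 86
[... 263 characters left out ...]
 40, 41, 50, 66, 83, 85, 86, 82, 96, 126]
244 [127, 108, 78, 66, 66, 66, 64, 74, 72, 60, 53, 47, 46, 77, 93, 94, 83, 89, 84, 76, 74, 76, 89, 91, 73, 55, 51, 50, 48, 48, 48, 48, 45, 47, 49, 46, 43, 45, 60, 77, 84, 84, 86, 83, 86, 84]
248 [74, 73, 75, 76, 66, 64, 58, 62, 62, 61, 58, 62, 65, 71, 67, 74, 81, 84, 88, 91, 90, 80, 79, 76, 74, 58, 51, 48, 47, 49, 48, 42, 48, 49, 47, 45, 51, 72, 82, 84, 87, 85, 87, 85, 82, 82]
0.033 0.047 [[388.0, 219.4], [417.3, 241.6]] rowatmin/max 228.0 233.0
0.033 0.07 [[389.8, 212.7], [419.5, 235.0]] rowatmin/max 222.0 226.0
0.042 0.026 [[382.8, 222.3], [419.6, 250.5]] rowatmin/max 234.0 239.0
0.042 0.012 [[381.8, 226.1], [418.3, 254.3]] rowatmin/max 238.0 243.0
```

```bash
python3 -m crank '[[[0,-0.5,5,0,0],[0,0,8,0,0],[0,0,8,0,0],[0,0,6,0,0],[0,0,5,0,0],[0,0,4,0,0],[0,0,2,0,0],[0,0,0,0,0],[0,0,0,0,0]]]'
```

```text
time: 13.7
position: [0.5242, 0.2722, 0.0656]
tool_rot: [-3.068, -0.65, -0.014]
ft_force: [6.1, 6.0, -1.5]
grip_width: 0.751
grip_force: 29.9
```

```bash
python3 -m crank '[[[2.5,-1.7,0,0,0],[2.3,-1.6,0,0,0],[0,0,0,0,0],[0,0,0,0,0]]]'
```

```text
time: 14.03
position: [0.5242, 0.2736, 0.0638]
tool_rot: [-3.073, -0.65, 0.001]
ft_force: [1.9, 1.2, -1.6]
grip_width: 0.755
grip_force: 30.0
```

Forces relaxed and the tilt has gone, so the cup is inside the ring and still touching one side. I'll ease it a bit further, then lower the last 3 mm.

```bash
python3 -m crank '[[[1.5,-0.5,0,0,0],[0,0,2,0,0],[0,0,1,0,0],[0,0,1,0,0],[0,0,0,0,0],[0,0,0,0,0]]]'
```

```text
time: 14.53
position: [0.5253, 0.2743, 0.0615]
tool_rot: [3.072, 0.65, -0.001]
ft_force: [-4.1, -2.2, 9.1]
grip_width: 0.753
grip_force: 30.0
```

```bash
python3 -m crank '[[[0,0,0,0,-0.6],[0,0,0,0,-0.8],[0,0,0,0,-1],[0,0,0,0,-1],[0,0,0,0,-1]]]'
python3 -m crank '[[[0,0,-5,0,-1],[0,0,-15,0,-1],[0,0,-25,0,-1],[0,0,-30,0,-1],[0,0,-30,0,-1],[0,0,-30,0,-1],[0,0,-20,0,-1],[0,0,0,0,-1]]]'
python3 -m crank '[[[-10,-15,0,0,-1],[-20,-30,0,0,-1],[-20,-30,0,0,-1],[-20,-30,0,0,-1],[-10,-20,0,0,-1],[0,0,0,0,-1],[0,0,0,0,-1]]]'
python3 - <<'E'
from h import *
a=snap("scene","s11")["pixels"]; b=snap("top","t11")["pixels"]
f=lambda i,x0,y0,x1,y1,w,h:cv2.resize(i[y0:y1,x0:x1,::-1],(w,h),interpolation=cv2.INTER_CUBIC)
cv2.imwrite('pics/v11.png',np.hstack([f(a,120,140,450,340,495,300),f(b,110,190,210,290,300,300)]))
E
```

```text
time: 14.95
position: [0.5254, 0.2743, 0.0599]
tool_rot: [3.073, 0.65, -0.001]
ft_force: [0.4, -0.2, 0.3]
grip_width: 0.975
grip_force: 0.0
time: 15.62
position: [0.5276, 0.2763, 0.2208]
tool_rot: [-3.072, -0.65, -0.013]
ft_force: [-0.5, 0.0, 0.1]
grip_width: 0.999
grip_force: 0.0
time: 16.2
position: [0.3994, 0.3573, 0.2144]
tool_rot: [3.071, 0.656, -0.002]
ft_force: [0.6, -0.2, -0.2]
grip_width: 1.002
grip_force: 0.0
```

View pics/v11.png

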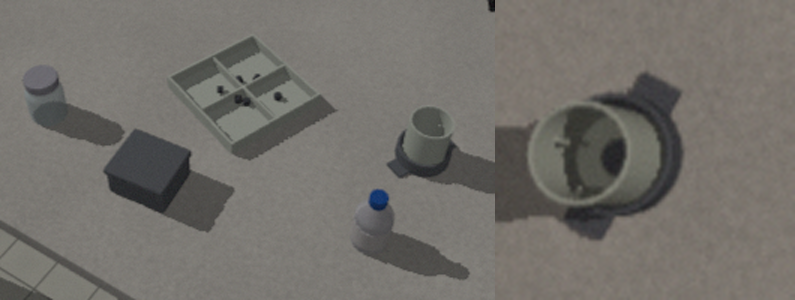

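Run:
```python
from h import *
t=np.load('pics/t11.npy',allow_pickle=True).item(); s=np.load('pics/s11.npy',allow_pickle=True).item()
for z in(.08,.09): print(z,ray(t,137.2,240.6,z)[:2],ray(s,407.5,220.2,z)[:2])
```

```text
0.08 [0.51885886 0.27342884] [0.51773222 0.27078113]
0.09 [0.51843741 0.26944604] [0.5270902  0.27232641]
```

Run:
```python
from h import *
t=np.load('pics/t11.npy',allow_pickle=True).item(); g=cv2.cvtColor(t["pixels"],cv2.COLOR_RGB2GRAY)
sub=g[218:266,115:176]
n,l,st,ce=cv2.connectedComponentsWithStats((sub<58).astype(np.uint8))
for i in range(1,n):
    if st[i,4]>15: print('dark',st[i],ce[i]+[115,218],ray(t,*(ce[i]+[115,218]),.009)[:2])
for c in range(124,160,3): 
    print(c,g[220:264,c].tolist())
for z,c,r in((.08,(.525,.274),.033),(.08,(.521,.270),.033),(.009,(.525,.274),.0135)):
    P=np.array([proj(t,[c[0]+r*np.cos(a),c[1]+r*np.sin(a),z]) for a in np.linspace(0,6.283,90)]); print(z,c,np.round([P.min(0),P.max(0)],1).tolist())
```

```text
dark [30  4 23 23 74] [157.64864865 228.48648649] [0.54718922 0.26019615]
dark [ 18   4  39  43 196] [154.85204082 250.94387755] [0.50083512 0.26374069]
dark [ 18   8  10  27 108] [136.60185185 236.97222222] [0.52934078 0.30338106]
dark [30 18  8 12 67] [149.04477612 241.67164179] [0.51979794 0.27681858]
124 [122, 122, 123, 119, 118, 121, 120, 120, 120, 120, 104, 119, 122, 124, 115, 113, 109, 110, 112, 113, 112, 114, 113, 111, 111, 112, 114, 112, 116, 118, 120, 125, 103, 86, 78, 75, 75, 75, 73, 69, 74, 77, 109, 118]
127 [118, 118, 125, 119, 120, 117, 120, 116, 116, 115, 103, 97, 100, 103, 107, 108, 109, 111, 110, 111, 112, 114, 115, 115, 113, 113, 114, 113, 110, 108, 105, 103, 104, 121, 123, 101, 83, 79, 70, 75, 77, 81, 108, 122]
130 [121, 119, 120, 118, 119, 123, 122, 109, 94, 90, 94, 98, 99, 101, 106, 117, 123, 91, 68, 98, 114, 110, 114, 115, 112, 114, 111, 110, 106, 107, 105, 102, 98, 97, 100, 119, 115, 88, 76, 75, 75, 73, 84, 111]
133 [119, 123, 119, 119, 123, 122, 95, 77, 81, 86, 89, 71, 61, 61, 64, 66, 89, 101, 76, 63, 60, 56, 60, 64, 64, 63, 62, 66, 94, 104, 102, 100, 97, 95, 
[... 1031 characters left out ...]
103, 88, 84, 75, 55, 39, 38, 36, 41, 39, 40, 35, 39, 45, 51, 71, 98, 114, 118, 110, 98, 89, 85, 86, 77, 62, 51, 51, 61, 57, 107, 123]
154 [77, 67, 61, 53, 43, 40, 57, 82, 98, 103, 107, 107, 113, 113, 119, 120, 125, 127, 123, 123, 124, 121, 124, 124, 124, 117, 111, 110, 104, 100, 99, 99, 96, 91, 85, 81, 77, 63, 55, 57, 61, 64, 108, 125]
157 [61, 59, 59, 59, 56, 45, 37, 55, 85, 95, 99, 105, 108, 109, 112, 113, 112, 111, 114, 112, 114, 113, 111, 112, 109, 108, 107, 106, 107, 101, 101, 97, 94, 90, 89, 81, 64, 56, 64, 56, 55, 105, 119, 118]
0.08 (0.525, 0.274) [[119.8, 219.9], [154.4, 254.9]]
0.08 (0.521, 0.27) [[121.8, 222.0], [156.4, 257.1]]
0.009 (0.525, 0.274) [[144.1, 232.6], [157.0, 245.7]]
```

```bash
python3 -c "
from h import *
print(job.close_job())"
```

```text
the job is handed in; nothing more can be done
None
```

All six slugs are in the tray (2, 2, 1 and 1 per compartment), the empty shaker stands upright and fully down in the ring, the bottle, jar and case were not touched, and the job is handed in at about 16 s on the robot's clock.

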